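# Sort bag clips by spring strength at the food pantry counter

### The job

Sort the three bag clips by feel: pinch the handles of each one with about 12 newtons, which a sound clip resists without giving while a weak clip folds right up. Put every sound clip in the shallow cardboard tray and every weak one in the deeper metal pan, each lying flat on the tray's floor and not on top of another, and let go of them. Do not take it for granted how many are weak, and leave the cans and the tape roll alone.

Things in the scene. Friction and masses are not known exactly. Their poses are not given: they have to be found in the camera images.
- clip_1: Black plastic bag clip (two levers on a spring pivot), 126 mm long, lying on its side, 28 mm tall, 0.073 kg. Origin: on the pivot axis, at the underside; z up. x points to the closed jaws, tips 56 mm ahead. The two handles reach 70 mm behind (-x); 50 mm behind, their ribbed grip area is 58 mm wide over the outsides. Pinch there from above, fingers closing along y: the jaws open.
- clip_2: Black plastic bag clip (two levers on a spring pivot), 126 mm long, lying on its side, 28 mm tall, 0.073 kg. Origin: on the pivot axis, at the underside; z up. x points to the closed jaws, tips 56 mm ahead. The two handles reach 70 mm behind (-x); 50 mm behind, their ribbed grip area is 58 mm wide over the outsides. Pinch there from above, fingers closing along y: the jaws open.
- clip_3: Black plastic bag clip (two levers on a spring pivot), 126 mm long, lying on its side, 28 mm tall, 0.073 kg. Origin: on the pivot axis, at the underside; z up. x points to the closed jaws, tips 56 mm ahead. The two handles reach 70 mm behind (-x); 50 mm behind, their ribbed grip area is 58 mm wide over the outsides. Pinch there from above, fingers closing along y: the jaws open.
- clip_1_mid (a point): Middle of clip_1: on its pivot axis, 14 mm above its underside. Any clip may be a weak one; they look and weigh alike, so only the pinch tells. Sound: handles stay put up to a pinch of about 15 N. Weak: fold fully by about 10 N, to about 34 mm over the grip area (stop; each lever then turned 0.25 rad, the clip's frame with its +y lever; springs back).
- clip_2_mid (a point): Middle of clip_2: on its pivot axis, 14 mm above its underside. Any clip may be a weak one; they look and weigh alike, so only the pinch tells. Sound: handles stay put up to a pinch of about 15 N. Weak: fold fully by about 10 N, to about 34 mm over the grip area (stop; each lever then turned 0.25 rad, the clip's frame with its +y lever; springs back).
- clip_3_mid (a point): Middle of clip_3: on its pivot axis, 14 mm above its underside. Any clip may be a weak one; they look and weigh alike, so only the pinch tells. Sound: handles stay put up to a pinch of about 15 N. Weak: fold fully by about 10 N, to about 34 mm over the grip area (stop; each lever then turned 0.25 rad, the clip's frame with its +y lever; springs back).
- flat: Open-topped cardboard tray (a flat that cans come in), the shallower of the two trays, for the sound clips; plain walls 45 mm tall and 5 mm thick, floor 5 mm thick. Fixed to the counter. 310 mm long in its x, 180 mm in its y (300 by 170 mm inside). Origin: centre of the underside; z up.
- pan: Open-topped bright metal pan with a flat flange round its rim (flange out to 354 by 204 mm), the deeper of the two trays, for the weak clips; walls 60 mm tall and 4 mm thick, floor 4 mm thick. Fixed to the counter. 310 mm long in its x, 180 mm in its y (302 by 172 mm inside, without the flange). Origin: centre of the underside; z up.
- soup_can: Soup can, red paper label, 74 mm diameter, 105 mm tall, upright; bystander, to be left alone. Origin: centre of its underside.
- fish_can: Flat food can, blue label, 84 mm diameter, 45 mm tall; bystander, to be left alone. Origin: centre of its underside.
- tape_roll: Roll of pale paper tape lying flat, 96 mm diameter, 50 mm tall; bystander, to be left alone. Origin: centre of its underside.
Things that resemble listed ones, but are neither listed nor needed, are in the scene too. Leave any purple or red look-alike of the clip_2 alone. What is shaped like the clip_1 but pink or purple is not meant.

How it is judged:
By the outcome, as a careful person would: the job done as asked, in the order asked, and still so for the second after the job is handed in, with the robot touching nothing.
It also fails if it takes over 70 s, if anything falls off the work surface, if the arm or the gripper's body presses on something with over 40 N, if the wrist force passes 120 N, or if a joint passes its speed limit or range.

### The arm

A 6-joint arm with a two-finger parallel gripper is mounted at the origin on the work surface. World frame = base frame: x ahead of the robot, y to its left, z up, the work surface at z = 0. Lengths are in mm, angles in rad, forces in N, time in s.
With the tool pointing down it reaches from about 350 to 775 mm from the base axis. Payload 7.3 kg.
Tool frame: the origin (TCP) lies at the very end of the fingers, on their centre line; the grasp point (between the pads) lies 19 mm behind it; z points along the fingers, y is the line along which they close (so a half turn about z gives the same grasp; the last joint's range is limited). The gripper opens to 92 mm and grips with 3 to 60 N. Pads are 19 mm wide; open, the fingers measure 130 mm over their backs; the gripper's body (75 mm by 190 mm) begins 47 mm behind the grasp point.
Start: joints at [-1.324, 0.342, 1.524, -0, 1.275, -0.146], TCP at [200.981, -485.027, 226.741] pointing down, gripper open.
Joint ranges: [-2.53, 2.53], [-0.77, 2.02], [0.04, 2.7], [-1, 4.14], [0.28, 2.66], [-3.11, 3.11]. Speed limits (rad/s): [2.57, 2.57, 3.14, 3.14, 3.14, 3.14].

### API

Orientations are given as [roll, pitch, yaw] about the fixed x, y, z axes, in that order (R = Rz(yaw) Ry(pitch) Rx(roll)).
In Python, from plant import * gives the robot as it stands.
- The arm moves only by the tool arm_command, never from a script. Its arguments are lists of equal length, an entry for each row: "gripper": the finger opening in mm, from 0 to 91.8; "dp": the shift along the tool's x, y, z in units of 25 mm (1.0 is 25 mm), a list of three; "twist": the turn about the tool's z in units of 5 degrees (1.0 is 5 degrees). A call has exactly 5 rows; each row shifts and turns the commanded pose from where the row before left it, along the tool's axes as they then stand; what a row does not reach is not made up. A row lasts 1/8 s, in which the tool goes at most 62.5 mm and 10.7 degrees, less where a joint would pass 70% of its speed; a pose out of reach is approached as far as the arm can. A call is refused whole if a number of a shift passes 1 or a number of a turn 1, either way. A call with a gripper value outside its range is refused whole. The fingers move at their own pace and stop on an object; the grip force is fixed at half the most. Time passes only in rows, so rows that do not move let the fingers close, or fill a call up. It gives the time, the measured TCP pose, the force, the opening and the grip force at its end, in the units of the state.
- get_obs(): the state, without advancing time (a new reading comes with each control period).
- capture(name): name is "side" or "top" or "wrist"; returns the picture (384x512x3 uint8, red, green, blue); there is no depth.
- get_calibration(name): a dict with "mtx" (3x3 intrinsics, pixels), "dist_coeffs" ([k1, k2, p1, p2, k3] as OpenCV has them; the pictures are not rectified), "position" and "attitude" of the camera in the world; the wrist camera has in their place "mount" (4x4, takes a point from camera to tool coordinates, whose origin is the TCP and whose axes are the flange's). Camera axes: x right, y down, z forward; pixel columns grow to the right and rows downward; lengths in mm; the calibration is good to about 2 mm. A picture is of the moment at which its call begins: read the wrist's pose just before it. get_calibration takes no time and is no camera call.
- close_job(): hands the job in; it is judged then, once.
The state is a dict: "time": time; "joint_positions": joint angles; "dq": joint speeds; "tau": joint torques, N m; "tool_pos": TCP position; "tcp_rot": TCP orientation; "contact_force": force on the tool from outside, world axes, zero at the start; "moment": the same for the moment, N m; "grip_width": finger opening in mm; "finger_force": force on a finger pad.
Only numpy, scipy, OpenCV 4.12 (cv2) and the standard library are available. Lean on these libraries where they do the work, as an engineer would, in place of code of your own. Each camera call takes 0.05 s, during which the arm holds its last target. There are 200 camera calls.

## Working session

There is one attempt and no reset: what is moved stays moved. The work goes in short steps, Python scripts to look and compute and a tool call to move; the robot and the scene stay as the last step left them, time stands still between calls to the robot, and variables do not carry over. Pictures are saved under pics/ and viewed, at most 10 in all, crops included, and the job is handed in when it is done.

Besides the shell and the picture viewer there is one more tool, called after "Emit:" by a JSON object that holds its "method" and its "body". arm_command: Moves the arm, as the interface text tells. Its arguments: {"type":"object","properties":{"gripper":{"type":"array"},"dp":{"type":"array"},"twist":{"type":"array"}},"required":["gripper","dp","twist"]}

```bash
mkdir -p pics; ls
python3 - <<'E'
from plant import *
import cv2
for n in("top","side"):
    im=capture(n); cv2.imwrite(f"pics/{n}0.png",cv2.resize(im[:,:,::-1],(800,600),interpolation=cv2.INTER_CUBIC)); cv2.imwrite(f"{n}_raw.png",im[:,:,::-1])
    c=get_calibration(n); print(n,{k:np.round(v,4).tolist() for k,v in c.items()} if 'np' in globals() else c)
print(get_calibration("wrist")); print(get_obs())
E
```

```text
pics
top {'mtx': array([[490.87599567,   0.        , 256.67242162],
       [  0.        , 490.87599567, 190.89563851],
       [  0.        ,   0.        ,   1.        ]]), 'dist_coeffs': array([-0.2173814,  0.       ,  0.       ,  0.       ,  0.       ]), 'position': array([ 217.51057732,  -14.56825046, 1563.95760092]), 'attitude': array([-2.9511766 ,  0.01359324, -1.59437776])}
side {'mtx': array([[346.99113017,   0.        , 256.06835646],
       [  0.        , 346.99113017, 189.63751416],
       [  0.        ,   0.        ,   1.        ]]), 'dist_coeffs': array([-0.00812069,  0.        ,  0.        ,  0.        ,  0.        ]), 'position': array([152.26431922, 679.61452692, 785.41617073]), 'attitude': array([-2.32434916e+00, -1.69174544e-03, -2.68230175e+00])}
{'mtx': array([[272.61004897,   0.        , 251.97904039],
       [  0.        , 272.61004897, 190.42420648],
       [  0.        ,   0.        ,   1.        ]]), 'dist_coeffs': array([-0.04824934,  0.        ,  0.        ,  0.        ,  0.        ]), 'mount': array([[ 1.44833650e-03, -9.55273480e-01, -2.95720276e-01,
      
[... 266 characters left out ...]
00e+00]])}
{'time': 0.1, 'joint_positions': array([-1.32401840e+00,  3.42687027e-01,  1.52489167e+00, -1.96166034e-05,
        1.27543192e+00, -1.46043447e-01]), 'dq': array([ 0.00039862, -0.00152938, -0.00378639,  0.00023125,  0.00024412,
       -0.00017387]), 'tau': array([ 1.35800747e-03, -4.32005131e+01, -2.44694227e+01,  7.19212834e-02,
        5.25828637e-02, -5.97526491e-05]), 'tool_pos': array([ 200.87307671, -484.66157615,  226.1072456 ]), 'tcp_rot': array([-3.14018706e+00, -1.87788775e-04,  3.92826965e-01]), 'contact_force': array([ 0.60696255,  0.34701113, -0.14783811]), 'moment': array([-0.03327688,  0.03560645, -0.00485409]), 'finger_force': 0.0, 'grip_width': 91.76884336106528}
```

View pics/top0.png

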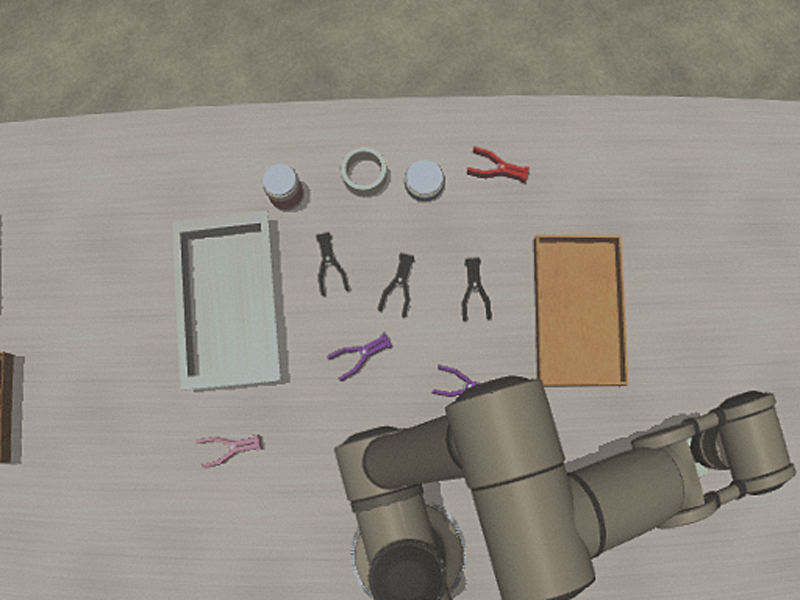

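View pics/side0.png

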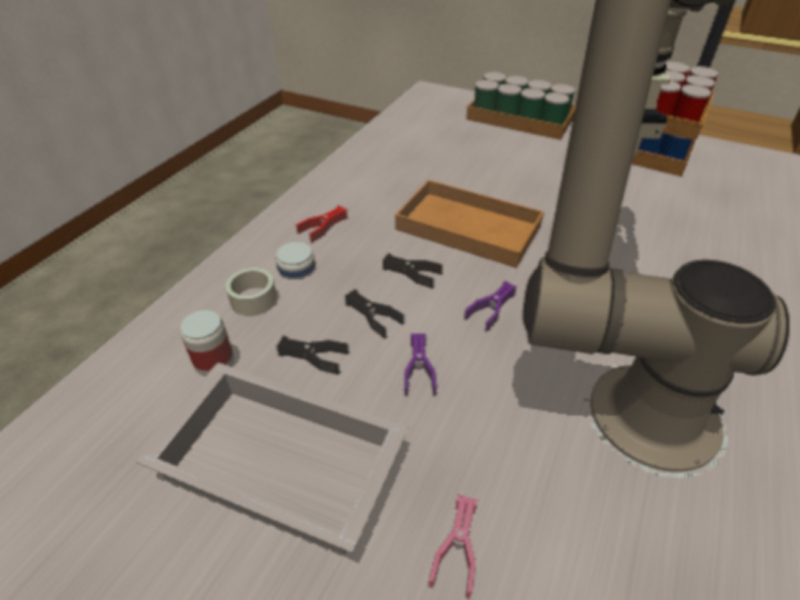

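The three black clips sit at about (328,262), (400,281) and (475,290) in the top view. The red, purple and pink ones are look-alikes, so they're not meant. The cardboard flat is at (581,310) and the pan at (230,303). I'll check the clips in an enlarged crop.

```bash
cat > h.py <<'E'
import numpy as np, cv2
from scipy.spatial.transform import Rotation as Rn
def pix2w(c,pts,z,tool=None):
    pts=np.array(pts,float).reshape(-1,1,2)
    u=cv2.undistortPoints(pts,c["mtx"],c["dist_coeffs"]).reshape(-1,2)
    d=np.c_[u,np.ones(len(u))]
    if tool is None:
        R=Rn.from_euler('xyz',c["attitude"]).as_matrix(); p=c["position"]
    else:
        Rt=Rn.from_euler('xyz',tool["tcp_rot"]).as_matrix(); M=c["mount"]
        R=Rt@M[:3,:3]; p=tool["tool_pos"]+Rt@M[:3,3]
    d=d@R.T
    return p+d*((z-p[2])/d[:,2])[:,None]
E
python3 - <<'E'
import cv2
im=cv2.imread("top_raw.png")[140:215,190:330]
cv2.imwrite("pics/crop1.png",cv2.resize(im,None,fx=5.6,fy=5.6,interpolation=cv2.INTER_CUBIC))
E
```

```text
(no output)
```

View pics/crop1.png

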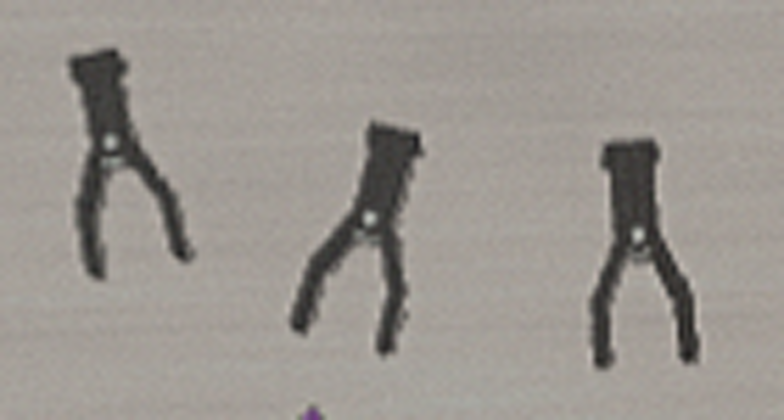

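The crop confirms three black clips. Each has its jaws pointing up and its handles down. The pivots are at crop (111,143), (370,217) and (638,236).

Run:
```python
from plant import *
from h import *
c=get_calibration("top"); np.set_printoptions(precision=1,suppress=True)
f=lambda P:(np.array(P)+.5)/5.6-.5+[190,140]
for n,P in dict(A=[(111,143),(95,57),(97,275),(185,258)],B=[(370,217),(395,130),(298,328),(385,350)],C=[(638,236),(630,145),(602,363),(690,358)]).items():
    w=pix2w(c,f(P),26)[:,:2]; h=(w[2]+w[3])/2; d=w[1]-h; u=d/np.linalg.norm(d)
    print(n,"piv",w[0],"ends",w[1:].ravel(),"len",np.linalg.norm(d),"fwd",np.linalg.norm(w[1]-w[0]),"yaw deg",np.degrees(np.arctan2(d[1],d[0])),"grip",w[0]-50*u)
g=lambda P:(np.array(P)+.5)/1.5625-.5
for n,P,z in(("flat",[(535,236),(622,236),(627,385),(538,385)],45),("pan",[(174,222),(267,213),(283,383),(183,390)],60)):
    w=pix2w(c,g(P),z)[:,:2]; print(n,w.ravel(),"ctr",w.mean(0),np.linalg.norm(w-np.roll(w,1,0),axis=1))
o=[(281,170,105),(363,158,50),(425,166,45),(362,356,28),(460,382,28)]
for x,y,z in o: print(pix2w(c,g([(x,y)]),z))
```

```text
A piv [603.3 150.3] ends [655.2 159.5 525.7 158.6 534.3 108. ] len 127.88389441808393 fwd 52.707654019955676 yaw deg 11.813973967309702 grip [554.4 140. ]
B piv [555.5   1.6] ends [606.4 -14.  492.   44.  478.   -5.1] len 125.94775200982856 fwd 53.297994026183375 yaw deg -15.403260923125462 grip [507.3  14.9]
C piv [ 540.4 -151.5] ends [ 594.  -149.2  467.3 -128.   468.9 -178.1] len 126.01809098265264 fwd 53.739322522013936 yaw deg 1.7691750044784986 grip [ 490.4 -153. ]
flat [ 634.8 -279.4  631.4 -463.7  321.9 -450.3  328.6 -268.4] ctr [ 479.2 -365.4] [306.4 184.3 309.8 182. ]
pan [683.4 470.8 695.1 272.3 344.1 236.7 332.9 440.5] ctr [513.9 355.1] [351.8 198.8 352.7 204.1]
[[771.4 236.7 105. ]]
[[812.8  72.6  50. ]]
[[792.9 -57.2  45. ]]
[[398.2  81.4  28. ]]
[[ 340.7 -114.2   28. ]]
```

Emit:
{"method": "arm_command", "body": {"gripper": [91.8,91.8,91.8,91.8,91.8], "dp": [[0,0,0.8],[0,0,0.8],[0,0,0.8],[0,0,0.8],[0,0,0.8]], "twist": [0.83,0.83,0.83,0.83,0.83]}}

```text
time: 0.72
tool_pos: [200.9, -484.7, 125.7]
tcp_rot: [-3.141, 0.0, 0.028]
contact_force: [0.5, -0.5, 0.6]
grip_width: 91.7
finger_force: 0.0
```

Emit:
{"method": "arm_command", "body": {"gripper": [91.8,91.8,91.8,91.8,91.8], "dp": [[0.8,-0.86,0],[0.8,-0.86,0],[0.8,-0.86,0],[0.8,-0.86,0],[0.8,-0.86,0]], "twist": [0,0,0,0,0]}}

```text
time: 1.35
tool_pos: [298.1, -373.6, 126.5]
tcp_rot: [-3.141, 0.0, 0.03]
contact_force: [0.4, 0.1, 0.2]
grip_width: 91.9
finger_force: 0.0
```

Emit:
{"method": "arm_command", "body": {"gripper": [91.8,91.8,91.8,91.8,91.8], "dp": [[0.8,-0.86,0],[0.8,-0.86,0],[0.8,-0.86,0],[0.8,-0.86,0],[0.8,-0.86,0]], "twist": [0,0,0,0,0]}}

```text
time: 1.98
tool_pos: [394.7, -263.1, 126.5]
tcp_rot: [-3.141, 0.0, 0.031]
contact_force: [1.1, 0.3, 0.9]
grip_width: 92.1
finger_force: 0.0
```

Emit:
{"method": "arm_command", "body": {"gripper": [91.8,91.8,91.8,91.8,91.8], "dp": [[0.8,-0.86,0],[0.8,-0.86,0],[0.8,-0.86,0],[0.8,-0.86,0.4],[0.8,-0.86,0.4]], "twist": [0,0,0,0,0]}}

```text
time: 2.6
tool_pos: [491.4, -152.6, 106.3]
tcp_rot: [-3.142, 0.0, 0.031]
contact_force: [0.3, -0.7, 1.5]
grip_width: 91.6
finger_force: 0.0
```

Emit:
{"method": "arm_command", "body": {"gripper": [91.8,91.8,91.8,91.8,80], "dp": [[0,0,0.9],[0,0,0.9],[0,0,0.9],[0,0,0.7],[0,0,0.6]], "twist": [0,0,0,0,0]}}

```text
time: 3.22
tool_pos: [490.7, -153.4, 5.7]
tcp_rot: [-3.141, 0.001, 0.031]
contact_force: [0.6, 0.1, 1.0]
grip_width: 85.9
finger_force: 0.0
```

Emit:
{"method": "arm_command", "body": {"gripper": [70,66,63,61,60], "dp": [[0,0,0],[0,0,0],[0,0,0],[0,0,0],[0,0,0]], "twist": [0,0,0,0,0]}}

```text
time: 3.85
tool_pos: [491.1, -153.5, 7.0]
tcp_rot: [3.141, -0.0, 0.031]
contact_force: [1.0, 0.7, 0.6]
grip_width: 59.9
finger_force: 0.2
```

Emit:
{"method": "arm_command", "body": {"gripper": [59,58.5,58,57.5,57], "dp": [[0,0,0],[0,0,0],[0,0,0],[0,0,0],[0,0,0]], "twist": [0,0,0,0,0]}}

```text
time: 4.47
tool_pos: [490.9, -153.5, 6.7]
tcp_rot: [3.142, 0.0, 0.031]
contact_force: [-0.3, -0.2, -0.1]
grip_width: 57.3
finger_force: 0.2
```

Emit:
{"method": "arm_command", "body": {"gripper": [56.7,56.4,56.1,55.8,55.5], "dp": [[0,0,0],[0,0,0],[0,0,0],[0,0,0],[0,0,0]], "twist": [0,0,0,0,0]}}

```text
time: 5.1
tool_pos: [491.0, -153.6, 6.7]
tcp_rot: [3.141, -0.0, 0.031]
contact_force: [-0.4, -0.4, -0.6]
grip_width: 55.2
finger_force: 2.7
```

Emit:
{"method": "arm_command", "body": {"gripper": [55,54.8,54.6,54.4,54.2], "dp": [[0,0,0],[0,0,0],[0,0,0],[0,0,0],[0,0,0]], "twist": [0,0,0,0,0]}}

```text
time: 5.72
tool_pos: [491.0, -153.5, 6.7]
tcp_rot: [3.142, -0.0, 0.031]
contact_force: [-0.3, 0.3, 0.7]
grip_width: 54.4
finger_force: 3.2
```

Emit:
{"method": "arm_command", "body": {"gripper": [53.5,52.5,51.5,51,51], "dp": [[0,0,0],[0,0,0],[0,0,0],[0,0,0],[0,0,0]], "twist": [0,0,0,0,0]}}

```text
time: 6.35
tool_pos: [491.0, -153.5, 6.7]
tcp_rot: [3.142, -0.0, 0.031]
contact_force: [-0.1, -0.0, -0.3]
grip_width: 51.2
finger_force: 3.5
```

C gives way at only about 3.5 N. I'll close it fully to confirm the stop.

Emit:
{"method": "arm_command", "body": {"gripper": [48,44,40,37,36], "dp": [[0,0,0],[0,0,0],[0,0,0],[0,0,0],[0,0,0]], "twist": [0,0,0,0,0]}}

```text
time: 6.98
tool_pos: [491.0, -153.5, 6.7]
tcp_rot: [3.141, 0.0, 0.031]
contact_force: [0.1, -0.7, -0.8]
grip_width: 36.0
finger_force: 5.7
```

Emit:
{"method": "arm_command", "body": {"gripper": [35,34,33.5,33.5,33.5], "dp": [[0,0,0],[0,0,0],[0,0,0],[0,0,0],[0,0,0]], "twist": [0,0,0,0,0]}}

```text
time: 7.6
tool_pos: [491.0, -153.5, 6.7]
tcp_rot: [3.142, -0.0, 0.031]
contact_force: [0.1, -0.6, 0.5]
grip_width: 33.4
finger_force: 6.0
```

Emit:
{"method": "arm_command", "body": {"gripper": [33,32.5,32,31.5,31], "dp": [[0,0,0],[0,0,0],[0,0,0],[0,0,0],[0,0,0]], "twist": [0,0,0,0,0]}}

```text
time: 8.22
tool_pos: [491.0, -153.5, 6.7]
tcp_rot: [3.141, -0.0, 0.031]
contact_force: [-0.0, -0.3, 0.4]
grip_width: 30.8
finger_force: 14.7
```

C is weak. Next I'll open, slide forward 58 mm and regrasp it at the solid pivot region for carrying.

Emit:
{"method": "arm_command", "body": {"gripper": [50,70,80,80,80], "dp": [[0,0,0],[0,0,0],[0,0,0],[0,0,0],[0,0,0]], "twist": [0,0,0,0,0]}}

```text
time: 8.85
tool_pos: [490.9, -153.5, 6.7]
tcp_rot: [3.142, 0.0, 0.031]
contact_force: [-0.0, -0.1, 0.5]
grip_width: 76.4
finger_force: 0.0
```

Emit:
{"method": "arm_command", "body": {"gripper": [80,80,80,60,40], "dp": [[0.8,0,0],[0.8,0,0],[0.7,0,0],[0,0,0],[0,0,0]], "twist": [0,0,0,0,0]}}

```text
time: 9.48
tool_pos: [547.5, -151.5, 6.5]
tcp_rot: [-3.141, 0.001, 0.031]
contact_force: [-0.1, 0.2, 0.2]
grip_width: 64.5
finger_force: 0.0
```

Emit:
{"method": "arm_command", "body": {"gripper": [30,20,10,5,5], "dp": [[0,0,0],[0,0,0],[0,0,0],[0,0,0],[0,0,0]], "twist": [0,0,0,0,0]}}

```text
time: 10.1
tool_pos: [548.3, -151.7, 6.8]
tcp_rot: [3.142, 0.0, 0.031]
contact_force: [-1.2, 0.4, 2.2]
grip_width: 26.8
finger_force: 27.1
```

Emit:
{"method": "arm_command", "body": {"gripper": [5,5,5,5,5], "dp": [[0,0,-0.4],[0,0,-0.8],[0,0,-0.8],[0,0,-1],[0,0,-1]], "twist": [0,0,0,0,0]}}

```text
time: 10.72
tool_pos: [548.5, -151.7, 108.1]
tcp_rot: [3.141, -0.001, 0.031]
contact_force: [0.7, -0.5, -1.4]
grip_width: 27.0
finger_force: 27.4
```

Run:
```python
from plant import *
import cv2
im=capture("side"); cv2.imwrite("pics/s1.png",cv2.resize(im[90:290,130:420,::-1],(800,552),interpolation=cv2.INTER_CUBIC))
```

```text
(no output)
```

View pics/s1.png

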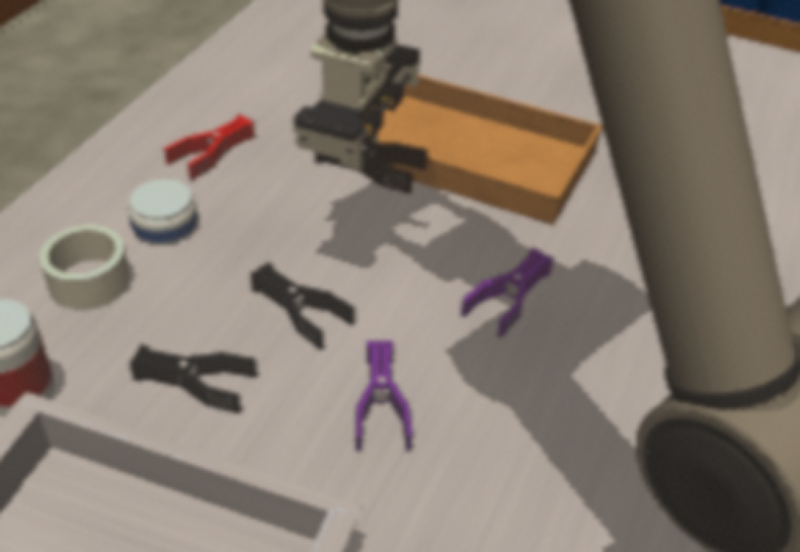

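The clip is held level at about crop (390,165). Carrying it to the pan.

Emit:
{"method": "arm_command", "body": {"gripper": [5,5,5,5,5], "dp": [[0.14,-0.95,0],[0.14,-0.95,0],[0.14,-0.95,0],[0.14,-0.95,0],[0.14,-0.95,0]], "twist": [0,0,0,0,0]}}

```text
time: 11.4
tool_pos: [562.3, -31.7, 106.6]
tcp_rot: [3.141, -0.0, 0.031]
contact_force: [0.8, -0.5, -0.7]
grip_width: 27.2
finger_force: 27.4
```

Emit:
{"method": "arm_command", "body": {"gripper": [5,5,5,5,5], "dp": [[0.14,-0.95,0],[0.14,-0.95,0],[0.14,-0.95,0],[0.14,-0.95,0],[0.14,-0.95,0]], "twist": [0,0,0,0,0]}}

```text
time: 12.02
tool_pos: [576.2, 87.5, 106.6]
tcp_rot: [3.142, -0.0, 0.031]
contact_force: [-0.4, -0.3, -0.8]
grip_width: 27.0
finger_force: 27.4
```

Emit:
{"method": "arm_command", "body": {"gripper": [5,5,5,5,5], "dp": [[0.14,-0.95,0],[0.14,-0.95,0],[0.14,-0.95,0],[0.14,-0.95,0],[0.14,-0.95,0]], "twist": [0,0,0,0,0]}}

```text
time: 12.65
tool_pos: [590.0, 206.9, 106.5]
tcp_rot: [3.142, 0.0, 0.031]
contact_force: [-0.7, -1.2, -1.3]
grip_width: 26.9
finger_force: 27.4
```

Emit:
{"method": "arm_command", "body": {"gripper": [5,5,5,5,5], "dp": [[0.14,-0.95,0],[0.14,-0.95,0],[0.14,-0.95,0],[0.14,-0.95,0],[0.14,-0.95,0]], "twist": [0,0,0,0,-0.7]}}

```text
time: 13.28
tool_pos: [603.9, 326.6, 106.5]
tcp_rot: [3.141, 0.0, 0.093]
contact_force: [1.1, -1.0, -0.5]
grip_width: 27.4
finger_force: 27.4
```

Emit:
{"method": "arm_command", "body": {"gripper": [5,5,5,5,5], "dp": [[0,0,1],[0,0,1],[0,0,0.8],[0,0,0.6],[0,0,0.38]], "twist": [0,0,0,0,0]}}

```text
time: 13.9
tool_pos: [603.8, 325.2, 11.4]
tcp_rot: [3.141, 0.0, 0.092]
contact_force: [-1.0, 0.0, -0.9]
grip_width: 27.2
finger_force: 27.4
```

Emit:
{"method": "arm_command", "body": {"gripper": [5,29,34,40,44], "dp": [[0,0,0],[0,0,0],[0,0,0],[0,0,0],[0,0,0]], "twist": [0,0,0,0,0]}}

```text
time: 14.52
tool_pos: [604.0, 325.2, 12.5]
tcp_rot: [-3.142, -0.0, 0.092]
contact_force: [0.1, 0.3, 0.2]
grip_width: 43.2
finger_force: 0.0
```

Emit:
{"method": "arm_command", "body": {"gripper": [44,44,44,60,91.8], "dp": [[0,0,-0.6],[0,0,-0.9],[0,0,-1],[0,0,-0.8],[0,0,-0.7]], "twist": [0,0,0,0,0]}}

```text
time: 15.15
tool_pos: [604.2, 325.3, 114.3]
tcp_rot: [-3.141, -0.002, 0.092]
contact_force: [-0.1, -0.6, 0.0]
grip_width: 59.5
finger_force: 0.0
```

Emit:
{"method": "arm_command", "body": {"gripper": [91.8,91.8,91.8,91.8,91.8], "dp": [[-0.33,0.9,0],[-0.33,0.9,0],[-0.33,0.9,0],[-0.33,0.9,0],[-0.33,0.9,0]], "twist": [0,0,0,0,0]}}

```text
time: 15.78
tool_pos: [572.9, 208.6, 112.9]
tcp_rot: [3.142, -0.001, 0.092]
contact_force: [0.4, -1.6, 0.1]
grip_width: 91.7
finger_force: 0.0
```

Emit:
{"method": "arm_command", "body": {"gripper": [91.8,91.8,91.8,91.8,91.8], "dp": [[-0.33,0.9,0],[-0.33,0.9,0],[-0.33,0.9,0],[0,0,0.4],[0,0,0.4]], "twist": [0,0,0,-0.6,-0.7]}}

```text
time: 16.4
tool_pos: [554.9, 139.5, 92.9]
tcp_rot: [3.141, -0.001, 0.206]
contact_force: [0.1, 0.0, -0.6]
grip_width: 91.7
finger_force: 0.0
```

Emit:
{"method": "arm_command", "body": {"gripper": [91.8,91.8,91.8,91.8,80], "dp": [[0,0,0.9],[0,0,0.9],[0,0,0.8],[0,0,0.6],[0,0,0.3]], "twist": [0,0,0,0,0]}}

```text
time: 17.02
tool_pos: [554.5, 139.9, 4.2]
tcp_rot: [3.142, 0.001, 0.205]
contact_force: [-0.2, -0.1, 1.2]
grip_width: 86.0
finger_force: 0.0
```

Emit:
{"method": "arm_command", "body": {"gripper": [72,66,62,60,60], "dp": [[0,0,0],[0,0,0],[0,0,0],[0,0,0],[0,0,0]], "twist": [0,0,0,0,0]}}

```text
time: 17.65
tool_pos: [554.8, 140.0, 4.9]
tcp_rot: [3.142, -0.0, 0.205]
contact_force: [1.0, 0.5, 0.5]
grip_width: 60.1
finger_force: 0.3
```

Emit:
{"method": "arm_command", "body": {"gripper": [59,58,57.5,57,57], "dp": [[0,0,0],[0,0,0],[0,0,0],[0,0,0],[0,0,0]], "twist": [0,0,0,0,0]}}

```text
time: 18.27
tool_pos: [554.6, 139.9, 4.7]
tcp_rot: [3.142, 0.0, 0.205]
contact_force: [-1.0, 0.3, 0.7]
grip_width: 57.1
finger_force: 2.8
```

Emit:
{"method": "arm_command", "body": {"gripper": [56.8,56.6,56.4,56.2,56], "dp": [[0,0,0],[0,0,0],[0,0,0],[0,0,0],[0,0,0]], "twist": [0,0,0,0,0]}}

```text
time: 18.9
tool_pos: [554.6, 139.9, 4.7]
tcp_rot: [3.141, 0.0, 0.205]
contact_force: [-0.6, 0.1, -0.0]
grip_width: 56.4
finger_force: 16.7
```

Emit:
{"method": "arm_command", "body": {"gripper": [55.8,55.6,55.4,55.2,55], "dp": [[0,0,0],[0,0,0],[0,0,0],[0,0,0],[0,0,0]], "twist": [0,0,0,0,0]}}

```text
time: 19.52
tool_pos: [554.7, 139.8, 4.7]
tcp_rot: [3.141, -0.0, 0.205]
contact_force: [-0.1, -1.3, 0.9]
grip_width: 55.4
finger_force: 17.4
```

A resists: 17 N at 56.4 mm. It is sound and goes in the flat.

Emit:
{"method": "arm_command", "body": {"gripper": [65,80,80,80,80], "dp": [[0,0,0],[0,0,0],[0,0,0],[0,0,-0.06],[0.4,0,0]], "twist": [0,0,0,0,0]}}

```text
time: 20.15
tool_pos: [564.4, 142.0, 6.4]
tcp_rot: [3.142, 0.0, 0.205]
contact_force: [0.4, 0.3, -0.2]
grip_width: 79.8
finger_force: 0.0
```

Emit:
{"method": "arm_command", "body": {"gripper": [80,80,80,50,30], "dp": [[0.8,0,0],[0.7,0,0],[0.4,0,0],[0,0,0],[0,0,0]], "twist": [0,0,0,0,0]}}

```text
time: 20.78
tool_pos: [610.3, 151.5, 6.0]
tcp_rot: [3.142, 0.001, 0.205]
contact_force: [-0.6, -0.3, -0.7]
grip_width: 64.5
finger_force: 0.0
```

Emit:
{"method": "arm_command", "body": {"gripper": [20,10,5,5,5], "dp": [[0,0,0],[0,0,0],[0,0,0],[0,0,0],[0,0,0]], "twist": [0,0,0,0,0]}}

```text
time: 21.4
tool_pos: [610.8, 151.6, 6.3]
tcp_rot: [3.142, 0.0, 0.205]
contact_force: [-1.1, -0.4, 1.2]
grip_width: 27.4
finger_force: 27.2
```

Emit:
{"method": "arm_command", "body": {"gripper": [5,5,5,5,5], "dp": [[0,0,-0.4],[0,0,-0.8],[0,0,-0.8],[0,0,-1],[0,0,-1]], "twist": [0,0,0,0,0]}}

```text
time: 22.02
tool_pos: [611.0, 151.6, 107.5]
tcp_rot: [3.141, -0.0, 0.205]
contact_force: [0.3, -0.7, -1.3]
grip_width: 27.6
finger_force: 27.4
```

Emit:
{"method": "arm_command", "body": {"gripper": [5,5,5,5,5], "dp": [[-0.28,0.93,0],[-0.28,0.93,0],[-0.28,0.93,0],[-0.28,0.93,0],[-0.28,0.93,0]], "twist": [0,0,0,0,0]}}

```text
time: 22.65
tool_pos: [600.4, 29.9, 106.9]
tcp_rot: [3.141, -0.001, 0.205]
contact_force: [0.7, 0.1, -0.7]
grip_width: 27.2
finger_force: 27.4
```

Emit:
{"method": "arm_command", "body": {"gripper": [5,5,5,5,5], "dp": [[-0.28,0.93,0],[-0.28,0.93,0],[-0.28,0.93,0],[-0.28,0.93,0],[-0.28,0.93,0]], "twist": [0,0,0,0,0]}}

```text
time: 23.28
tool_pos: [589.8, -91.1, 106.9]
tcp_rot: [3.141, -0.001, 0.205]
contact_force: [-0.5, 0.4, -0.6]
grip_width: 27.1
finger_force: 27.4
```

Emit:
{"method": "arm_command", "body": {"gripper": [5,5,5,5,5], "dp": [[-0.28,0.93,0],[-0.28,0.93,0],[-0.28,0.93,0],[-0.28,0.93,0],[-0.28,0.93,0]], "twist": [0,0,0,0,0]}}

```text
time: 23.9
tool_pos: [579.2, -212.2, 106.8]
tcp_rot: [3.141, -0.001, 0.205]
contact_force: [1.7, 0.2, -1.2]
grip_width: 27.5
finger_force: 27.4
```

Emit:
{"method": "arm_command", "body": {"gripper": [5,5,5,5,5], "dp": [[-0.28,0.93,0],[-0.28,0.93,0],[-0.28,0.93,0],[-0.28,0.93,0],[-0.28,0.93,0]], "twist": [0,0,0,0,0]}}

```text
time: 24.52
tool_pos: [568.4, -333.8, 106.2]
tcp_rot: [3.142, 0.0, 0.205]
contact_force: [0.2, -0.2, -1.2]
grip_width: 27.4
finger_force: 27.4
```

Emit:
{"method": "arm_command", "body": {"gripper": [5,5,5,5,5], "dp": [[0,0,0.4],[0,0,0.4],[0,0,0.4],[0,0,0.4],[0,0,0]], "twist": [0.7,0.7,0.7,0.7,0]}}

```text
time: 25.15
tool_pos: [568.1, -332.5, 65.3]
tcp_rot: [-3.141, 0.002, -0.039]
contact_force: [-0.3, -0.1, 0.2]
grip_width: 27.5
finger_force: 27.4
```

Emit:
{"method": "arm_command", "body": {"gripper": [5,5,5,5,5], "dp": [[0,0,0.7],[0,0,0.7],[0,0,0.5],[0,0,0.25],[0,0,0]], "twist": [0,0,0,0,0]}}

```text
time: 25.78
tool_pos: [568.6, -332.1, 12.2]
tcp_rot: [-3.142, 0.0, -0.039]
contact_force: [-0.0, 0.4, 0.7]
grip_width: 27.6
finger_force: 27.4
```

Emit:
{"method": "arm_command", "body": {"gripper": [5,29,34,40,44], "dp": [[0,0,0],[0,0,0],[0,0,0],[0,0,0],[0,0,0]], "twist": [0,0,0,0,0]}}

```text
time: 26.4
tool_pos: [568.6, -332.2, 12.6]
tcp_rot: [3.141, -0.0, -0.039]
contact_force: [-0.5, -0.2, -0.2]
grip_width: 42.9
finger_force: 0.0
```

Emit:
{"method": "arm_command", "body": {"gripper": [44,44,44,60,91.8], "dp": [[0,0,-0.6],[0,0,-0.9],[0,0,-1],[0,0,-0.8],[0,0,-0.6]], "twist": [0,0,0,0,0]}}

```text
time: 27.02
tool_pos: [569.0, -332.4, 112.1]
tcp_rot: [3.14, -0.002, -0.039]
contact_force: [-0.1, -0.2, -0.1]
grip_width: 59.7
finger_force: 0.0
```

Emit:
{"method": "arm_command", "body": {"gripper": [91.8,91.8,91.8,91.8,91.8], "dp": [[-0.2,-0.92,0],[-0.2,-0.92,0],[-0.2,-0.92,0],[-0.2,-0.92,0],[-0.2,-0.92,0]], "twist": [0,0,0,0,0]}}

```text
time: 27.65
tool_pos: [548.0, -215.5, 110.5]
tcp_rot: [3.141, -0.0, -0.039]
contact_force: [-0.1, -1.2, 1.0]
grip_width: 91.9
finger_force: 0.0
```

Emit:
{"method": "arm_command", "body": {"gripper": [91.8,91.8,91.8,91.8,91.8], "dp": [[-0.2,-0.92,0],[-0.2,-0.92,0],[-0.2,-0.92,0],[-0.2,-0.92,0],[-0.2,-0.92,0]], "twist": [0,0,0,0,0]}}

```text
time: 28.28
tool_pos: [527.3, -98.8, 110.0]
tcp_rot: [3.142, -0.0, -0.039]
contact_force: [-0.6, 0.7, -0.9]
grip_width: 91.9
finger_force: 0.0
```

Emit:
{"method": "arm_command", "body": {"gripper": [91.8,91.8,91.8,91.8,91.8], "dp": [[-0.2,-0.92,0],[-0.2,-0.92,0],[-0.2,-0.92,0],[-0.2,-0.92,0],[-0.2,-0.92,0]], "twist": [0,0,0,0,0]}}

```text
time: 28.9
tool_pos: [506.7, 17.0, 110.0]
tcp_rot: [3.142, -0.0, -0.039]
contact_force: [-0.3, -0.2, 0.6]
grip_width: 92.0
finger_force: 0.0
```

Emit:
{"method": "arm_command", "body": {"gripper": [91.8,91.8,91.8,91.8,91.8], "dp": [[0,0,0.3],[0,0,0.3],[0,0,0.3],[0,0,0],[0,0,0]], "twist": [0.9,0.9,0.83,0,0]}}

```text
time: 29.52
tool_pos: [507.2, 15.9, 87.7]
tcp_rot: [3.142, -0.0, -0.267]
contact_force: [0.2, 0.5, 0.0]
grip_width: 91.8
finger_force: 0.0
```

Emit:
{"method": "arm_command", "body": {"gripper": [91.8,91.8,91.8,91.8,80], "dp": [[0,0,0.9],[0,0,0.9],[0,0,0.8],[0,0,0.4],[0,0,0.24]], "twist": [0,0,0,0,0]}}

```text
time: 30.15
tool_pos: [507.4, 15.6, 6.4]
tcp_rot: [3.142, -0.0, -0.268]
contact_force: [-0.2, -0.6, -0.9]
grip_width: 85.8
finger_force: 0.0
```

Emit:
{"method": "arm_command", "body": {"gripper": [72,66,62,60,60], "dp": [[0,0,0],[0,0,0],[0,0,0],[0,0,0],[0,0,0]], "twist": [0,0,0,0,0]}}

```text
time: 30.78
tool_pos: [507.3, 15.6, 6.6]
tcp_rot: [-3.142, -0.0, -0.269]
contact_force: [-0.2, 1.0, 0.2]
grip_width: 60.2
finger_force: 0.3
```

Emit:
{"method": "arm_command", "body": {"gripper": [59,58,57.5,57,57], "dp": [[0,0,0],[0,0,0],[0,0,0],[0,0,0],[0,0,0]], "twist": [0,0,0,0,0]}}

```text
time: 31.4
tool_pos: [507.1, 15.5, 6.4]
tcp_rot: [3.142, 0.0, -0.269]
contact_force: [-0.5, 0.8, 0.8]
grip_width: 56.9
finger_force: 1.0
```

Emit:
{"method": "arm_command", "body": {"gripper": [56.8,56.7,56.6,56.5,56.4], "dp": [[0,0,0],[0,0,0],[0,0,0],[0,0,0],[0,0,0]], "twist": [0,0,0,0,0]}}

```text
time: 32.02
tool_pos: [507.1, 15.5, 6.4]
tcp_rot: [3.141, 0.0, -0.269]
contact_force: [-0.3, 0.8, 0.5]
grip_width: 56.4
finger_force: 8.6
```

Emit:
{"method": "arm_command", "body": {"gripper": [56.3,56.2,56.2,56.2,56.2], "dp": [[0,0,0],[0,0,0],[0,0,0],[0,0,0],[0,0,0]], "twist": [0,0,0,0,0]}}

```text
time: 32.65
tool_pos: [507.1, 15.5, 6.5]
tcp_rot: [3.142, -0.0, -0.269]
contact_force: [-0.9, 0.8, 1.3]
grip_width: 56.3
finger_force: 11.8
```

B holds 11.8 N at 56.3 mm without giving. It is sound and goes in the flat.

Emit:
{"method": "arm_command", "body": {"gripper": [65,80,80,80,80], "dp": [[0,0,0],[0,0,0],[0,0,0],[0,0,0],[0.4,0,0]], "twist": [0,0,0,0,0]}}

```text
time: 33.28
tool_pos: [516.6, 12.9, 6.5]
tcp_rot: [3.141, 0.001, -0.268]
contact_force: [0.2, 0.8, -0.0]
grip_width: 79.7
finger_force: 0.0
```

Emit:
{"method": "arm_command", "body": {"gripper": [80,80,80,50,30], "dp": [[0.8,0,0],[0.7,0,0],[0.4,0,0],[0,0,0],[0,0,0]], "twist": [0,0,0,0,0]}}

```text
time: 33.9
tool_pos: [561.9, 0.4, 6.3]
tcp_rot: [3.141, 0.001, -0.269]
contact_force: [0.2, 1.0, 0.4]
grip_width: 64.4
finger_force: 0.0
```

Emit:
{"method": "arm_command", "body": {"gripper": [20,10,5,5,5], "dp": [[0,0,0],[0,0,0],[0,0,0],[0,0,0],[0,0,0]], "twist": [0,0,0,0,0]}}

```text
time: 34.52
tool_pos: [562.5, 0.3, 6.5]
tcp_rot: [3.142, 0.0, -0.269]
contact_force: [-1.7, -0.2, 0.9]
grip_width: 26.2
finger_force: 27.2
```

Emit:
{"method": "arm_command", "body": {"gripper": [5,5,5,5,5], "dp": [[0,0,-0.4],[0,0,-0.8],[0,0,-0.8],[0,0,-1],[0,0,-1]], "twist": [0,0,0,0,0]}}

```text
time: 35.15
tool_pos: [562.6, 0.2, 107.8]
tcp_rot: [3.142, -0.0, -0.269]
contact_force: [0.5, 0.3, -0.3]
grip_width: 26.1
finger_force: 27.4
```

Emit:
{"method": "arm_command", "body": {"gripper": [5,5,5,5,5], "dp": [[-0.06,0.845,0],[-0.06,0.845,0],[-0.06,0.845,0],[-0.06,0.845,0],[-0.06,0.845,0]], "twist": [0,0,0,0,0]}}

```text
time: 35.78
tool_pos: [527.2, -100.3, 107.1]
tcp_rot: [3.141, -0.001, -0.269]
contact_force: [-0.3, -0.2, -0.9]
grip_width: 25.9
finger_force: 27.4
```

Emit:
{"method": "arm_command", "body": {"gripper": [5,5,5,5,5], "dp": [[-0.06,0.845,0],[-0.06,0.845,0],[-0.06,0.845,0],[-0.06,0.845,0],[-0.06,0.845,0]], "twist": [0,0,0,0,0]}}

```text
time: 36.4
tool_pos: [491.9, -200.1, 107.1]
tcp_rot: [3.141, -0.001, -0.269]
contact_force: [-0.4, 0.8, -0.4]
grip_width: 25.8
finger_force: 27.4
```

Emit:
{"method": "arm_command", "body": {"gripper": [5,5,5,5,5], "dp": [[-0.06,0.845,0],[-0.06,0.845,0],[-0.06,0.845,0],[-0.06,0.845,0],[-0.06,0.845,0]], "twist": [0,0,0,0,0]}}

```text
time: 37.02
tool_pos: [456.5, -300.1, 107.0]
tcp_rot: [3.141, -0.001, -0.269]
contact_force: [-0.5, 0.4, -0.7]
grip_width: 26.0
finger_force: 27.4
```

Emit:
{"method": "arm_command", "body": {"gripper": [5,5,5,5,5], "dp": [[-0.06,0.845,0],[-0.06,0.845,0],[-0.06,0.845,0],[-0.06,0.845,0],[-0.06,0.845,0]], "twist": [0,0,0,0,0]}}

```text
time: 37.65
tool_pos: [421.0, -400.5, 106.4]
tcp_rot: [3.142, 0.0, -0.269]
contact_force: [0.1, -0.5, -0.5]
grip_width: 26.3
finger_force: 27.4
```

Emit:
{"method": "arm_command", "body": {"gripper": [5,5,5,5,5], "dp": [[0,0,0.4],[0,0,0.4],[0,0,0.4],[0,0,0.4],[0,0,0]], "twist": [-0.66,-0.66,-0.66,-0.66,0]}}

```text
time: 38.28
tool_pos: [421.0, -399.3, 65.7]
tcp_rot: [-3.14, 0.001, -0.039]
contact_force: [0.0, -0.9, -0.1]
grip_width: 26.1
finger_force: 27.4
```

Emit:
{"method": "arm_command", "body": {"gripper": [5,5,5,5,5], "dp": [[0,0,0.7],[0,0,0.7],[0,0,0.5],[0,0,0.25],[0,0,0]], "twist": [0,0,0,0,0]}}

```text
time: 38.9
tool_pos: [421.5, -399.1, 12.5]
tcp_rot: [-3.141, 0.0, -0.038]
contact_force: [0.5, -0.2, -0.3]
grip_width: 26.2
finger_force: 27.4
```

Emit:
{"method": "arm_command", "body": {"gripper": [5,29,34,40,44], "dp": [[0,0,0],[0,0,0],[0,0,0],[0,0,0],[0,0,0]], "twist": [0,0,0,0,0]}}

```text
time: 39.52
tool_pos: [421.6, -399.2, 12.8]
tcp_rot: [3.141, -0.0, -0.038]
contact_force: [0.2, 0.9, 0.5]
grip_width: 42.9
finger_force: 0.0
```

Emit:
{"method": "arm_command", "body": {"gripper": [44,44,44,60,80], "dp": [[0,0,-0.6],[0,0,-0.9],[0,0,-1],[0,0,-1],[0,0,-1]], "twist": [0,0,0,0,0]}}

```text
time: 40.15
tool_pos: [421.6, -399.2, 127.3]
tcp_rot: [3.141, -0.001, -0.038]
contact_force: [0.1, -0.0, -0.6]
grip_width: 59.7
finger_force: 0.0
```

Emit:
{"method": "arm_command", "body": {"gripper": [80,80,80,80,80], "dp": [[0,-0.9,-0.4],[0,-0.9,-0.4],[0,-0.9,-0.4],[0,-0.9,0],[0,-0.9,0]], "twist": [0,0,0,0,0]}}

```text
time: 40.78
tool_pos: [425.7, -284.7, 154.9]
tcp_rot: [-3.141, 0.001, -0.038]
contact_force: [-0.3, 0.2, 0.7]
grip_width: 79.4
finger_force: 0.0
```

Emit:
{"method": "arm_command", "body": {"gripper": [80,80,80,80,80], "dp": [[0,-0.9,0],[0,-0.9,0],[0,-0.9,0],[0,-0.9,0],[0,-0.9,0]], "twist": [0,0,0,0,0]}}

```text
time: 41.4
tool_pos: [430.0, -172.8, 155.1]
tcp_rot: [-3.142, 0.0, -0.038]
contact_force: [0.2, -0.4, 0.0]
grip_width: 79.9
finger_force: 0.0
```

Run:
```python
from plant import *
import cv2
im=capture("top"); cv2.imwrite("pics/t2.png",cv2.resize(im[80:290,80:440,::-1],(800,467),interpolation=cv2.INTER_CUBIC))
im=capture("side"); cv2.imwrite("pics/s2.png",cv2.resize(im[:,:,::-1],(800,600),interpolation=cv2.INTER_CUBIC))
```

```text
(no output)
```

View pics/t2.png

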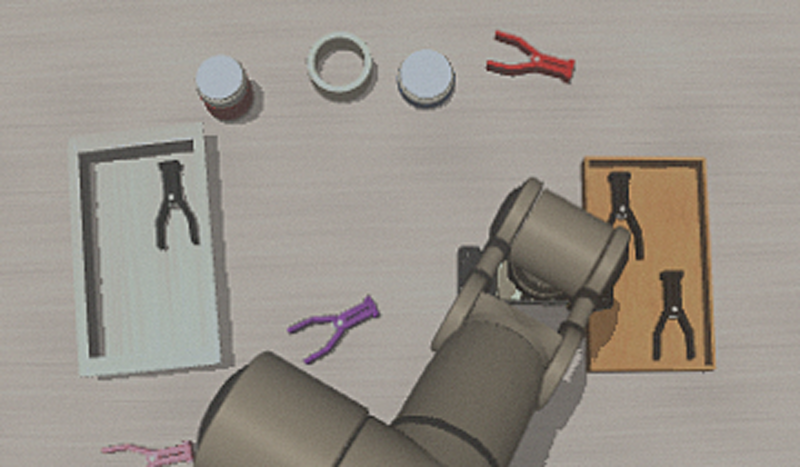

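View pics/s2.png

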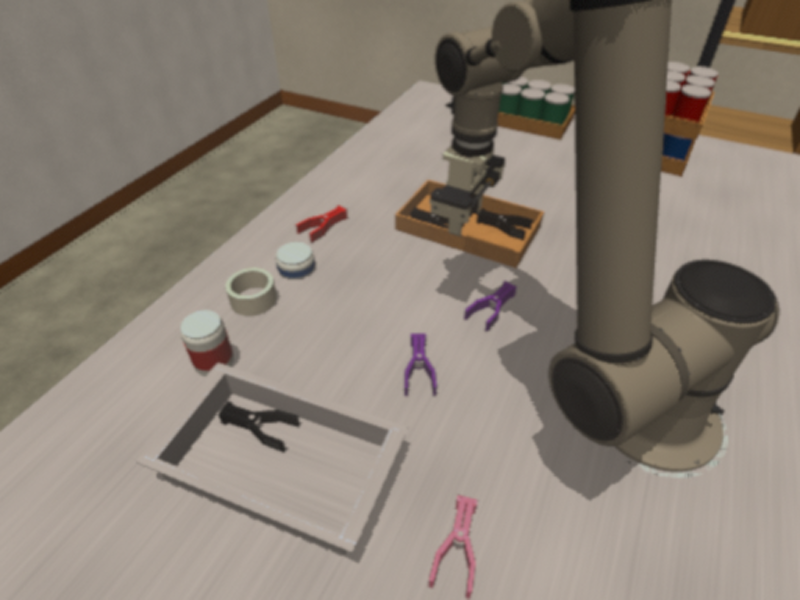

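The pictures show the weak clip flat in the pan at (175,205) in the top crop. The two sound clips lie flat and separate in the flat, at (625,215) and (675,315). Nothing else has moved.

```bash
python3 -c "
from plant import *
print(close_job())"
```

```text
the job is handed in; nothing more can be done
None
```

I sorted the three clips and handed the job in at about 41.5 s: one was weak and is in the metal pan, two were sound and are in the cardboard tray, all lying flat and released (one sound clip was pinched to about 17 N rather than 12, because the force jumped between steps).

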